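Lock the lamp's lens ring and hold a glass cell in the light path

ROBOT

A 6-joint arm with a two-finger parallel gripper is mounted at the origin on the work surface. World frame = base frame: x ahead of the robot, y to its left, z up, the work surface at z = 0. Lengths are in m, angles in degrees, forces in N, time in s.
With the tool pointing down it reaches from about 0.25 to 0.725 m from the base axis. Payload 9.7 kg.
Tool frame: the origin (TCP) lies at the very end of the fingers, on their centre line; the grasp point (between the pads) lies 19 mm behind it (bot.hold_point_z is the distance from the TCP to the grasp point, in m); z points along the fingers, y is the line along which they close (so a half turn about z gives the same grasp; the last joint's range is limited). The gripper opens to 85 mm and grips with 20 to 120 N. Pads are 22 mm wide; open, the fingers measure 114 mm over their backs; the gripper's body (76 mm by 85 mm) begins 54 mm behind the grasp point. The pads swing forward as they close: fully open they stand 13 mm farther back than shut.
Start: joints at [-76.49, 4.979, 10.078, 95.1, 0, 90], TCP at [0.128, -0.535, 0.231] pointing down, gripper open.
Joint ranges: [-179.16, 179.16], [-48.56, 103.87], [-65.8, 70.77], [-126.05, 130.52], [-82.76, 87.17], [-180, 180]. Speed limits (degrees/s): [127.2, 127.2, 147.25, 180, 180, 180].

INTERFACE

Orientations are given as [roll, pitch, yaw] about the fixed x, y, z axes, in that order (R = Rz(yaw) Ry(pitch) Rx(roll)).
In Python, from workcell import bot gives the robot as it stands.
- The arm moves only by the tool play_rows, never from a script. Its argument "targets" is a list of rows, each an object with "grip": the closure in counts, from 0 (fully open) to 255 (shut); "linear": the shift along the world's x, y, z in cm, a list of three; "delta_rot": the turn, a rotation vector about the world's x, y, z in rad, a list of three. A call has 1 to 10 rows; each row is the pose to reach, as a shift and turn from the pose commanded when the call began; what a row does not reach only later rows make up. A row lasts 1/10 s, in which the tool goes at most 50 mm and 8.59 degrees, less where a joint would pass 70% of its speed; a pose out of reach is approached as far as the arm can. A call with a gripper value outside its range is refused whole. The fingers move at their own pace and stop on an object; "force" is the grip in N (left out, the last holds). Time passes only in rows, so rows that repeat a pose let the fingers close. It gives the time, the measured TCP pose, the force, the opening and the grip force at its end, in the units of the state.
- bot.get_obs(): the state, without advancing time (a new reading comes with each control period).
- bot.camera(name): name is "scene" or "top" or "wrist"; returns a dict with "color" (384x512x3 uint8, red, green, blue), "range_z" (384x512 float32, m along the optical axis (not along the pixel's ray), 0 where there is no reading), "fov_y" (degrees; the focal length in pixels is half the picture's height over the tangent of half this angle, whatever the lens; pixels are square), "cx", "cy" (the principal point, pixels), "world_to_cam" (4x4, takes a point from world to camera coordinates). Camera axes: x right, y up, looking along -z (the intrinsics and any distortion apply to the point x, -y, -z); pixel columns grow to the right and rows downward; lengths in m; the calibration is good to about 2 mm. A picture is of the moment at which its call begins.
- bot.job_done(): hands the job in; it is judged then, once.
Trained networks look in a picture, given as the dict that the camera call returned (one of the last four; its "shot" number tells which), for a name from the list of things; names that differ only in an ending like _2 or _b are one class to them, and where a whole thing is asked for, a point or a joint stands for the part that bears it (a point fixed in the world has none). Each returns a list of dicts, best first, with "conf" (0 to 1); they miss things now and then, are a little off and sometimes report something else, mostly with a low value. They report only what shows in the picture. A call takes as long as a camera call. They do not tell look-alikes from the thing itself.
- bot.search_frame(picture, target): "box" ([left, top, right, bottom] in pixels, round what is visible of it).
- bot.trace(picture, target): "pixels" (384x512 bool, what is visible of it) and "box" ([left, top, right, bottom] in pixels, round what is visible of it).
- bot.pinpoint(picture, target): "pixel" ([column, row] in pixels: a listed point, or the origin of a listed thing).
The state is a dict: "time": time; "q": joint angles; "qd": joint speeds; "joint_efforts": joint torques, N m; "ee_pos": TCP position; "tcp_rot": TCP orientation; "wrist_force": force on the tool from outside, world axes, zero at the start; "torque": the same for the moment, N m; "opening": finger opening in m; "grasp_force": force on a finger pad.
Only numpy, scipy, OpenCV 4.12 (cv2) and the standard library are available. Lean on these libraries where they do the work, as an engineer would, in place of code of your own. Each camera call takes 0.05 s, during which the arm holds its last target. There are 200 camera calls.

TASK

The inspection lamp is focused but its lens ring is still unlocked: first swing the ring's lever all the way over to the red locked mark. Then take the blue-lidded glass cell out of the rack by its two frosted sides only, never touching its clear end windows, and hold it upright in the lamp's light path between lens and screen, centred on the beam and in line with it, so that the light goes straight in at one clear window and out at the other; finish while still holding it there in mid-air. Leave the white-lidded cell, the loose vial and the knife where they are.

Things in the scene. Friction and masses are not known exactly. Their poses are not given: they have to be found in the camera images.
- rig: Fixed inspection rig: 340 mm aluminium rail (top 26 mm, clamp blocks to 46 mm) with a black lamp at one end, a 94 mm square upright screen at the other (x = +87 mm, top 177 mm high). Origin on the bench under the middle of the gap; +x from lens to screen, z up. The 30 mm wide beam runs along x, 130 mm up. Lamp (60 mm diameter) at x = -210 to -135 mm, lens tube (48 mm) at -135 to -80 mm.
- beam_mid (a point): Point on the beam's axis half way between lens and screen (80 mm from the lens, 83 mm from the screen), 130 mm above the bench; axes as those of the rig.
- lens_front (a point): Centre of the lit lens face, on the beam's axis, 80 mm before beam_mid.
- collar (a joint): Turn of the captive lens lock ring about the beam's axis, rad: 0 = unlocked (white mark), 1.40 = locked at the red mark, against its end stop. It stays where it is left (friction about 0.1 N m). Its radial lever leans q - 0.75 rad from upright, positive towards the rig's +y: it starts leaning to -y and ends 0.65 rad over to +y.
- collar_center (a point): Centre of the lock ring on the beam's axis, 32 mm behind the lens face. The ring is 60 mm in diameter and 16 mm wide; fixed on the rig.
- lever_grip (a point): Centre of the orange finger grip at the end of the ring's 8 mm thick lever: a flat-ended roller 18 mm in diameter, 14 mm long along the beam, 60 mm from the beam's axis. It moves with the ring, in the plane across the beam through collar_center; can be pushed, or pinched on its two flat ends and led round.
- rack: Grey two-place cell rack, fixed on the bench, 150 x 40 x 18 mm, long along its x. Origin at the centre of its underside. A pocket 34 mm to either side of the centre along x holds one standing cell each, x axes parallel, on a pocket floor 6 mm above the bench, about 1 mm play all round.
- cell: Blue-lidded glass cell (cuvette), about 40 g, loose: 42.5 mm long (x), 12.5 mm wide (y), glass 45 mm high, then a 5 mm blue lid (42 x 11 mm). Origin at the centre of its underside, z up. The long sides facing +y and -y are frosted, the narrow ends facing +x and -x are the clear windows. It starts in either pocket of the rack, its glass standing 33 mm above the rack's top.
- cell_mid (a point): Middle of the blue-lidded cell's glass, 22.5 mm above its underside.
- cell_frosted: The two frosted side walls of the blue-lidded cell (40 x 45 mm each, at y = +-6 mm): the only part to grip. Same frame as the cell.
- cell_windows: The two clear end windows of the blue-lidded cell (12.5 x 45 mm each, at x = +-21 mm), not to be touched by the gripper. Same frame as the cell.
- spare: The white-lidded cell in the rack's other pocket, of the same size and frame. Stays in its pocket.
- vial: A loose standing vial with a purple cap, 16 mm in diameter, 38 mm high; origin at the centre of its underside. Stays where it is.
- knife: A yellow and black retractable knife lying flat, 135 mm long (x), 30 mm wide, 21 mm high; origin under its middle. Stays where it is.
Mind the look-alikes: they are no part of the job. Leave any purple look-alike of the rack alone.

How it is judged (in metres and radians):
On the way, in this order (a step that is already met when the one before it is completed fails the run):
1. the lens ring is turned to the red locked mark, before the cell is taken (value of joint collar above 1.32 rad and distance of cell from where it was at the start of the episode below 0.02 m), for 0.2 s.
2. the blue-lidded cell is lifted clear of the rack, gripped by its frosted sides (height (world z) of cell above 0.03 m and contact force between the fingers and cell_frosted above 1 N and contact force between cell and rack below 0.05 N), for 0.2 s.
At the end, for the whole second after the job is handed in: Ring over 1.32 rad. The cell held still in the air by its frosted sides, off rig and rack: cell_mid within 50 mm of beam_mid along the beam, 8 mm sideways, 10 mm in height; x within 0.17 rad of the beam, z within 0.17 rad of upright. Spare cell, vial and knife within 15 mm of their starts (value of joint collar above 1.32 rad and contact force between the fingers and cell_frosted above 1 N and contact force between cell and rack below 0.05 N and contact force between cell and rig below 0.05 N and x of cell_mid in the frame of beam_mid between -0.05 and 0.05 m and y of cell_mid in the frame of beam_mid between -0.008 and 0.008 m and z of cell_mid in the frame of beam_mid between -0.01 and 0.01 m and angle between the x axis of cell and the x axis of rig, either way round below 0.17 rad and angle between cell's own z axis and vertical below 0.17 rad and linear speed of cell below 0.02 m/s and distance of each of spare, vial, knife from where it was at the start of the episode below 0.015 m); the arm keeps its last pose, push and grip.
It fails at once if the gripper or arm touches a clear window of the blue-lidded cell (contact force between any of the fingers, the arm and cell_windows above 0.5 N).
It fails at once if the white-lidded cell, the loose vial or the knife is moved more than 15 mm (distance of any of spare, vial, knife from where it was at the start of the episode above 0.015 m).
It also fails if it takes over 54 s, if anything falls off the work surface, if the arm or the gripper's body presses on something with over 40 N, if the wrist force passes 120 N, or if a joint passes its speed limit or range.

## Working session

There is one attempt and no reset: what is moved stays moved. The work goes in short steps, Python scripts to look and compute and a tool call to move; the robot and the scene stay as the last step left them, time stands still between calls to the robot, and variables do not carry over. Pictures are saved under pics/ and viewed, at most 10 in all, crops included, and the job is handed in when it is done.

Besides the shell and the picture viewer there is one more tool, called after ">>>" as name(argument=value, ...) on one line, values as JSON. play_rows: Moves the arm, as the interface text tells. Its arguments: {"type":"object","properties":{"targets":{"type":"array","items":{"type":"object","properties":{"grip":{"type":"number"},"linear":{"type":"array","items":{"type":"number"}},"delta_rot":{"type":"array","items":{"type":"number"}}}}},"force":{"type":"number"}},"required":["targets"]}

```bash
mkdir -p pics; cat > h.py <<'E'
import numpy as np, cv2
from workcell import bot
def K(p):
    h=p["color"].shape[0]; f=h/2/np.tan(np.radians(p["fov_y"])/2); return f,p["cx"],p["cy"]
def cloud(p):
    f,cx,cy=K(p); z=p["range_z"]; v,u=np.mgrid[:z.shape[0],:z.shape[1]]
    c=np.stack([(u-cx)/f*z,-(v-cy)/f*z,-z,np.ones_like(z)],-1)
    return (c@np.linalg.inv(p["world_to_cam"]).T)[...,:3]
def proj(p,X):
    f,cx,cy=K(p); c=p["world_to_cam"]@np.r_[X,1]; return np.array([cx+f*c[0]/-c[2],cy-f*c[1]/-c[2]])
def save(p,n): cv2.imwrite(f"pics/{n}.png",cv2.cvtColor(p["color"],cv2.COLOR_RGB2BGR))
E
python3 - <<'E'
from h import *
np.set_printoptions(precision=4,suppress=True)
print(bot.get_obs())
for n in ("scene","top"):
    p=bot.camera(n); save(p,n+"0"); C=cloud(p); print(n,{k:(v if np.ndim(v)<1 else np.shape(v)) for k,v in p.items()})
    for t in ["rig","lever_grip","lens_front","collar_center","beam_mid","rack","cell","cell_mid","spare","vial","knife"]:
        for d in bot.pinpoint(p,t)[:2]:
            u,v=np.round(d["pixel"]).astype(int)
            print(t,round(d["conf"],2),u,v,C[np.clip(v,0,383),np.clip(u,0,511)])
E
cd pics; python3 -c "
import cv2,numpy as np
cv2.imwrite('both.png',cv2.resize(np.vstack([cv2.imread('scene0.png'),cv2.imread('top0.png')]),(400,600)))"
```

```text
{'time': 0.0, 'q': array([-76.4882,   5.0097,  10.0342,  95.1002,   0.0006,  90.0022]), 'qd': array([-0.0727, -0.0186,  0.0276,  0.0057, -0.1101,  0.0166]), 'joint_efforts': array([ -0.0005, -52.0385,  46.4804,   0.0161,  -0.0001,  -0.    ]), 'ee_pos': array([ 0.1285, -0.5345,  0.2306]), 'tcp_rot': array([-179.9243,   -0.0006,   13.5096]), 'wrist_force': array([ 0.1544, -0.0283, -0.3457]), 'torque': array([ 0.0278, -0.0031,  0.0165]), 'grasp_force': 0.0, 'opening': 0.08587439534687509}
scene {'color': (384, 512, 3), 'range_z': (384, 512), 'fov_y': 49.30940694947381, 'cx': 257.63606718552774, 'cy': 193.29255901121996, 'world_to_cam': (4, 4), 'shot': 1}
lever_grip 0.74 199 298 [ 0.574  -0.2953  0.0208]
lever_grip 0.48 282 111 [0.3046 0.5186 0.0007]
lens_front 0.76 294 137 [0.5301 0.1718 0.131 ]
collar_center 0.65 298 128 [0.5368 0.1789 0.1554]
collar_center 0.35 178 218 [ 0.3728 -0.123   0.0082]
beam_mid 0.2 225 277 [ 0.5892 -0.2296  0.0255]
rack 0.87 115 304 [ 0.4448 -0.389   0.0209]
rack 0.69 216 292 [ 0.5936 -0.2667  0.0208]
cell 0.61 229 280 [ 0.5977 -0.2283  0.0203]
cell 0.4 200 2
[... 485 characters left out ...]
.53   0.094  0.0289]
lever_grip 0.71 146 220 [0.4904 0.2054 0.1837]
lens_front 0.73 162 204 [0.5329 0.173  0.1498]
lens_front 0.44 311 192 [ 0.577  -0.2234  0.053 ]
collar_center 0.86 149 209 [0.5193 0.2043 0.158 ]
beam_mid 0.66 199 206 [0.5358 0.0916 0.0266]
rack 0.92 317 193 [ 0.5778 -0.2454  0.0145]
rack 0.76 359 241 [ 0.4415 -0.3676  0.005 ]
cell 0.5 310 190 [ 0.5824 -0.2204  0.0551]
cell 0.4 320 196 [ 0.569  -0.2538  0.0165]
cell_mid 0.5 312 191 [ 0.5797 -0.226   0.0549]
spare 0.4 328 197 [ 0.5663 -0.2766  0.0176]
spare 0.27 160 205 [0.53   0.1771 0.1552]
vial 0.53 270 265 [ 0.3728 -0.1109  0.0393]
knife 0.58 330 142 [ 0.7251 -0.2817  0.024 ]
knife 0.52 310 188 [ 0.5881 -0.2204  0.0548]
```

View pics/scene0.png

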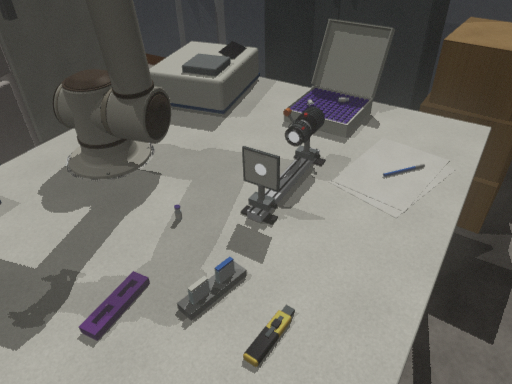

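View pics/top0.png

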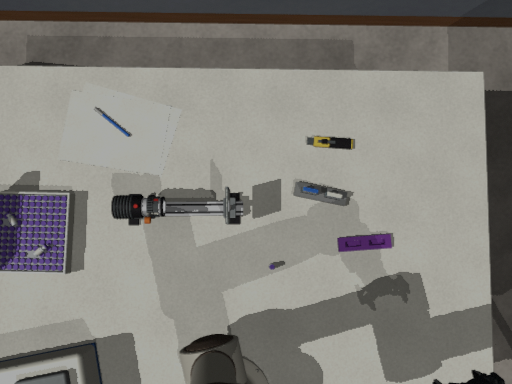

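The scene view shows the rig with the screen at (262,168), the lens at (300,125), the rack at (213,290) with the blue lid at (225,265), the purple look-alike at (115,303), the vial at (178,213) and the knife at (270,335). In the top view the beam runs along about world −y, and the orange lever grip at (147,220) leans to world −x.

```bash
python3 - <<'E'
from h import *
np.set_printoptions(precision=4,suppress=True)
def rect(P,n):
    (c,s,a)=cv2.minAreaRect((P[:,:2]*1000).astype(np.float32)); b=cv2.boxPoints((c,s,a)); e=[b[1]-b[0],b[2]-b[1]]; e=max(e,key=np.linalg.norm)
    print(n,len(P),np.round(c,1),np.round(s,1),"ang",np.round(np.degrees(np.arctan2(e[1],e[0]))%180,1), "med",np.median(P,0),"z",np.percentile(P[:,2],[5,95]))
for n in ("top","scene"):
    p=bot.camera(n); C=cloud(p); X,Y,Z=C[...,0],C[...,1],C[...,2]
    hsv=cv2.cvtColor(p["color"],cv2.COLOR_RGB2HSV); H,S,V=hsv[...,0].astype(int),hsv[...,1],hsv[...,2]
    print(n)
    ok=p["range_z"]>0
    rg=ok&(abs(X-.53)<.08)&(Y>-.05)&(Y<.34)
    def R(m,nm): 
        if m.sum()>5: rect(C[m],nm)
    R(rg&(Z>.016)&(Z<.034)&(Y>.03)&(Y<.15),"rail"); R(rg&(Z>.1)&(Z<.2)&(Y>.06),"lamp"); R(rg&(Z>.165)&(Y<.06),"screen top")
    for y in np.arange(.17,.31,.015):
        m=rg&(abs(Y-y)<.006)&(Z>.125)
        if m.sum()>8:
            k=m&(Z>Z[m].max()-.012); print("y",round(y,3),"zmax",Z[m].max(),"xrange",X[m].min(),X[m].max(),"xtop",X[k].mean())
    R(ok&(H<14)&(S>150)&(V>90)&rg&(Z>.14),"orange")
    rk=ok&(abs(X-.578)<.06)&(abs(Y+.245)<.1)
    R(rk&(Z>.010)&(Z<.022),"rack"); R(rk&(Z>.04)&(H>100)&(H<130)&(S>100),"blue"); R(rk&(Z>.045)&(S<70),"white")
    R(ok&(abs(X-.373)<.05)&(abs(Y+.115)<.05)&(Z>.012),"vial"); R(ok&(abs(X-.725)<.05)&(abs(Y+.28)<.1)&(Z>.008),"knife")
E
```

```text
top
rail 582 [528.9  90. ] [ 37.5 117.1] ang 90.7 med [0.5294 0.089  0.0258] z [0.0213 0.0307]
lamp 1232 [520.  236.7] [131.1  74.2] ang 90.0 med [0.5239 0.2348 0.1542] z [0.1336 0.1657]
screen top 109 [530.8   6.6] [91.2  5.6] ang 1.0 med [0.531  0.0065 0.1767] z [0.1718 0.1802]
y 0.17 zmax 0.15810508837774306 xrange 0.5024068605462162 0.5522767643601825 xtop 0.5267507401965276
y 0.185 zmax 0.1588203349506967 xrange 0.5020979888871098 0.5524692750063035 xtop 0.5279286047798247
y 0.2 zmax 0.19089876506580228 xrange 0.482934585151784 0.5571161044478461 xtop 0.4898357850327644
y 0.215 zmax 0.18840044988681814 xrange 0.48293460567289026 0.5568464147609482 xtop 0.49035895548600367
y 0.23 zmax 0.17094626542630964 xrange 0.4967204537873598 0.5544182327284193 xtop 0.5261399007991959
y 0.245 zmax 0.16944101552376312 xrange 0.49645961326235455 0.5537444059400336 xtop 0.5244552948277097
y 0.26 zmax 0.16479389695100655 xrange 0.49620108479100344 0.5571319203164449 xtop 0.5257990003067488
y 0.275 zmax 0.1637269250972262 xrange 0.4960129911635711 0.5569149907584661 xtop 0.5250398924396233
y 0.29 
[... 1824 characters left out ...]
23934588 xtop 0.5326879718139389
y 0.29 zmax 0.16341426390174563 xrange 0.5054597186391201 0.5577364190270823 xtop 0.5314007362765769
orange 13 [526.7 203.6] [55.8 52.7] ang 45.9 med [0.5251 0.2017 0.1685] z [0.1541 0.1886]
rack 940 [ 577.1 -256.7] [151.   42.6] ang 78.9 med [ 0.5852 -0.2686  0.0187] z [0.0116 0.0209]
blue 79 [ 584.5 -223.5] [41.  10.3] ang 78.2 med [ 0.5843 -0.2234  0.0572] z [0.0556 0.0588]
white 282 [ 577.2 -256.9] [111.3  14.7] ang 78.9 med [ 0.5754 -0.2826  0.0533] z [0.0459 0.058 ]
vial 74 [ 369.7 -118.1] [16.1 16.6] ang 99.5 med [ 0.3727 -0.12    0.027 ] z [0.0146 0.041 ]
knife 1127 [ 728.5 -285.5] [134.4  30.6] ang 85.8 med [ 0.7296 -0.297   0.0169] z [0.0114 0.0208]
```

>>> play_rows(targets=[{"linear": [3.6, 7.4, 2], "delta_rot": [0, 0, 0.146], "grip": 0}, {"linear": [5.4, 11, 2], "delta_rot": [0, 0, 0.29], "grip": 0}, {"linear": [7.2, 14.8, 2], "delta_rot": [0, 0, 0.44], "grip": 0}, {"linear": [9, 18.5, 2], "delta_rot": [0, 0, 0.58], "grip": 0}, {"linear": [10.8, 22, 2], "delta_rot": [0, 0, 0.73], "grip": 0}, {"linear": [12.6, 26, 2], "delta_rot": [0, 0, 0.87], "grip": 0}, {"linear": [14.4, 30, 2], "delta_rot": [0, 0, 1.02], "grip": 0}, {"linear": [16.2, 33, 2], "delta_rot": [0, 0, 1.17], "grip": 0}, {"linear": [18, 37, 2], "delta_rot": [0, 0, 1.31], "grip": 0}, {"linear": [18, 37, 2], "delta_rot": [0, 0, 1.458], "grip": 0}])

```text
time: 2.3
ee_pos: [0.31, -0.161, 0.2516]
tcp_rot: [179.9, -0.0, 97.8]
wrist_force: [-0.3, -0.6, 0.1]
opening: 0.0855
grasp_force: 0.0
```

>>> play_rows(targets=[{"linear": [3.6, 7.4, 1], "delta_rot": [0, 0, 0.146], "grip": 0}, {"linear": [5.4, 11, 1], "delta_rot": [0, 0, 0.29], "grip": 0}, {"linear": [7.2, 14.8, 1], "delta_rot": [0, 0, 0.44], "grip": 0}, {"linear": [9, 18.5, 1], "delta_rot": [0, 0, 0.58], "grip": 0}, {"linear": [10.8, 22, 1], "delta_rot": [0, 0, 0.73], "grip": 0}, {"linear": [12.6, 26, 1], "delta_rot": [0, 0, 0.87], "grip": 0}, {"linear": [14.4, 30, 1], "delta_rot": [0, 0, 1.02], "grip": 0}, {"linear": [16.2, 33, 1], "delta_rot": [0, 0, 1.17], "grip": 0}, {"linear": [18, 36.9, 1], "delta_rot": [0, 0, 1.31], "grip": 0}, {"linear": [18, 36.9, 1], "delta_rot": [0, 0, 1.458], "grip": 0}])

```text
time: 3.3
ee_pos: [0.4897, 0.2078, 0.2594]
tcp_rot: [-180.0, -0.1, -178.9]
wrist_force: [-1.0, -0.6, -0.3]
opening: 0.085
grasp_force: 0.0
```

```bash
python3 - <<'E'
from h import *
np.set_printoptions(precision=4,suppress=True)
o=bot.get_obs();print(o["time"],o["q"],o["ee_pos"],o["tcp_rot"])
p=bot.camera("wrist"); save(p,"w1"); C=cloud(p)
for t in ["lever_grip","lens_front","collar_center"]:
  for d in bot.pinpoint(p,t)[:2]:
    u,v=np.round(d["pixel"]).astype(int); print(t,d["conf"],u,v,C[np.clip(v,0,383),np.clip(u,0,511)])
print(proj(p,[.488,.2035,.174]),proj(p,[.529,.2035,.130]))
hsv=cv2.cvtColor(p["color"],cv2.COLOR_RGB2HSV);m=(hsv[...,0]<14)&(hsv[...,1]>150)&(hsv[...,2]>90)&(C[...,2]>.165)
print(m.sum(),C[m].min(0),C[m].max(0),np.median(C[m],0))
E
```

```text
3.3 [22.9778  3.3132 11.4611 98.2533  0.0386 21.8853] [0.4897 0.2078 0.2594] [-179.9966   -0.1122 -178.9076]
lever_grip 0.65 246 198 [0.4886 0.1995 0.1855]
lens_front 0.6 218 213 [0.5164 0.172  0.1526]
collar_center 0.9 247 216 [0.5165 0.1997 0.1582]
[251.2117 192.7394] [251.3434 216.062 ]
351 [0.4089 0.1951 0.165 ] [0.5306 0.2406 0.4014] [0.4894 0.2028 0.1844]
```

View pics/w1.png

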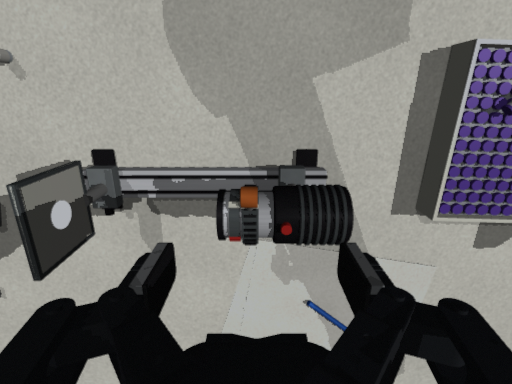

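The wrist view shows the orange roller at (250,197), the lens face at about (220,213) and the ring's red mark at (236,239), which agrees with my projection. I'll go down and pinch the roller.

>>> play_rows(targets=[{"linear": [0, -0.2, -3], "grip": 0}, {"linear": [0, -0.2, -6], "grip": 0}, {"linear": [0, -0.2, -9], "grip": 60}, {"linear": [0, -0.2, -10], "grip": 140}, {"linear": [0, -0.2, -10], "grip": 255}, {"linear": [0, -0.2, -10], "grip": 255}, {"linear": [0, -0.2, -10], "grip": 255}, {"linear": [0, -0.2, -10], "grip": 255}, {"linear": [0, -0.2, -10], "grip": 255}, {"linear": [0, -0.2, -10], "grip": 255}], force=25)

```text
validation failed for argument at $.ta...
```

```bash
python3 - <<'E'
import numpy as np
for q in np.linspace(0,1.44,10):
    a=q-.75; print(round(q,2),np.round([6*(np.sin(a)+np.sin(.75)),6*(np.cos(a)-np.cos(.75))],2))
E
```

```text
0.0 [0. 0.]
0.16 [0.75 0.6 ]
0.32 [1.59 1.06]
0.48 [2.49 1.39]
0.64 [3.43 1.57]
0.8 [4.39 1.6 ]
0.96 [5.34 1.48]
1.12 [6.26 1.2 ]
1.28 [7.12 0.79]
1.44 [7.91 0.24]
```

Each row needs `delta_rot` too.

>>> play_rows(targets=[{"linear": [0, -0.2, -3], "delta_rot": [0, 0, 0], "grip": 0}, {"linear": [0, -0.2, -6], "delta_rot": [0, 0, 0], "grip": 0}, {"linear": [0, -0.2, -9], "delta_rot": [0, 0, 0], "grip": 60}, {"linear": [0, -0.2, -10], "delta_rot": [0, 0, 0], "grip": 140}, {"linear": [0, -0.2, -10], "delta_rot": [0, 0, 0], "grip": 255}, {"linear": [0, -0.2, -10], "delta_rot": [0, 0, 0], "grip": 255}, {"linear": [0, -0.2, -10], "delta_rot": [0, 0, 0], "grip": 255}, {"linear": [0, -0.2, -10], "delta_rot": [0, 0, 0], "grip": 255}, {"linear": [0, -0.2, -10], "delta_rot": [0, 0, 0], "grip": 255}, {"linear": [0, -0.2, -10], "delta_rot": [0, 0, 0], "grip": 255}], force=25)

```text
time: 4.5
ee_pos: [0.489, 0.2017, 0.1633]
tcp_rot: [-180.0, 0.1, -179.5]
wrist_force: [-0.9, -5.4, 4.8]
opening: 0.0135
grasp_force: 28.4
```

>>> play_rows(targets=[{"linear": [0.75, 0, 0.6], "delta_rot": [0, 0, 0], "grip": 255}, {"linear": [1.59, 0, 1.06], "delta_rot": [0, 0, 0], "grip": 255}, {"linear": [2.49, 0, 1.39], "delta_rot": [0, 0, 0], "grip": 255}, {"linear": [3.43, 0, 1.57], "delta_rot": [0, 0, 0], "grip": 255}, {"linear": [4.39, 0, 1.6], "delta_rot": [0, 0, 0], "grip": 255}, {"linear": [5.34, 0, 1.48], "delta_rot": [0, 0, 0], "grip": 255}, {"linear": [6.26, 0, 1.2], "delta_rot": [0, 0, 0], "grip": 255}, {"linear": [7.12, 0, 0.8], "delta_rot": [0, 0, 0], "grip": 255}, {"linear": [7.8, 0, 0.35], "delta_rot": [0, 0, 0], "grip": 255}, {"linear": [7.9, 0, 0.3], "delta_rot": [0, 0, 0], "grip": 255}])

```text
time: 5.5
ee_pos: [0.5692, 0.2028, 0.165]
tcp_rot: [179.9, 0.1, -179.4]
wrist_force: [-1.8, 2.0, 5.0]
opening: 0.0131
grasp_force: 24.9
```

```bash
python3 - <<'E'
from h import *
np.set_printoptions(precision=4,suppress=True)
p=bot.camera("wrist"); save(p,"w2"); C=cloud(p)
o=bot.get_obs();print(o["time"],o["q"],o["ee_pos"],o["tcp_rot"],o["wrist_force"])
for t in ["lever_grip","collar_center"]:
  for d in bot.pinpoint(p,t)[:2]:
    u,v=np.round(d["pixel"]).astype(int); print(t,d["conf"],u,v,C[np.clip(v,0,383),np.clip(u,0,511)])
E
```

```text
5.55 [19.5977 11.4463  9.9624 88.3552  0.0317 19.0267] [0.5691 0.2028 0.1651] [ 179.9175    0.1418 -179.429 ] [0.322  1.1878 2.796 ]
lever_grip 0.76 253 244 [0.5552 0.201  0.1883]
collar_center 0.7 258 160 [0.5215 0.2032 0.1584]
```

View pics/w2.png

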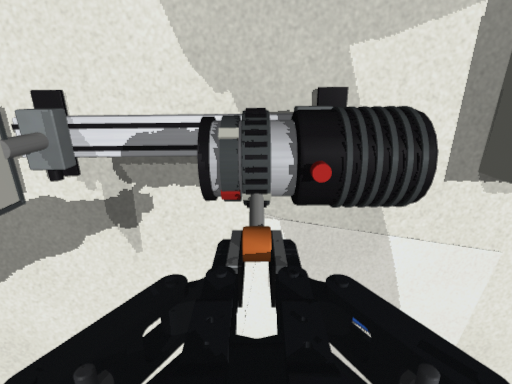

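The wrist view shows the roller pinched at (257,243), with its lever near the red mark at (231,196). I'll press a little further to feel the end stop.

>>> play_rows(targets=[{"linear": [0.2, 0, -0.15], "delta_rot": [0, 0, 0], "grip": 255}, {"linear": [0.4, 0, -0.3], "delta_rot": [0, 0, 0], "grip": 255}, {"linear": [0.6, 0, -0.45], "delta_rot": [0, 0, 0], "grip": 255}, {"linear": [0.6, 0, -0.45], "delta_rot": [0, 0, 0], "grip": 255}])

```text
time: 6.05
ee_pos: [0.5736, 0.2028, 0.1613]
tcp_rot: [179.9, 0.1, -179.4]
wrist_force: [-3.9, 2.5, 7.9]
opening: 0.0135
grasp_force: 25.3
```

```bash
python3 - <<'E'
from h import *
np.set_printoptions(precision=4,suppress=True)
for n in ("wrist","scene","top"):
  p=bot.camera(n); C=cloud(p)
  hsv=cv2.cvtColor(p["color"],cv2.COLOR_RGB2HSV)
  m=(hsv[...,0]>3)&(hsv[...,0]<14)&(hsv[...,1]>150)&(hsv[...,2]>90)&(C[...,2]>.165)&(abs(C[...,1]-.203)<.03)&(abs(C[...,0]-.55)<.06)&(C[...,2]<.2)
  if m.sum(): print(n,m.sum(),C[m].min(0),C[m].max(0),np.median(C[m],0))
E
```

```text
wrist 740 [0.5544 0.1954 0.1747] [0.5651 0.2096 0.188 ] [0.5584 0.2024 0.1838]
top 2 [0.5557 0.1994 0.1831] [0.558  0.2    0.1863] [0.5569 0.1997 0.1847]
```

>>> play_rows(targets=[{"linear": [0.2, 0, -0.15], "delta_rot": [0, 0, 0], "grip": 255}, {"linear": [0.2, 0, -0.15], "delta_rot": [0, 0, 0], "grip": 255}, {"linear": [0.2, 0, -0.15], "delta_rot": [0, 0, 0], "grip": 255}, {"linear": [0, 0, 0], "delta_rot": [0, 0, 0], "grip": 100}, {"linear": [0, 0, 0], "delta_rot": [0, 0, 0], "grip": 0}, {"linear": [0, 0, 0], "delta_rot": [0, 0, 0], "grip": 0}, {"linear": [0, 0, 2], "delta_rot": [0, 0, 0], "grip": 0}, {"linear": [0, 0, 5], "delta_rot": [0, 0, 0], "grip": 0}, {"linear": [0, 0, 8], "delta_rot": [0, 0, 0], "grip": 0}, {"linear": [0, 0, 8], "delta_rot": [0, 0, 0], "grip": 0}])

```text
time: 7.2
ee_pos: [0.5747, 0.2024, 0.2439]
tcp_rot: [179.9, 0.3, -179.4]
wrist_force: [0.0, 0.7, -0.0]
opening: 0.0856
grasp_force: 0.0
```

```bash
python3 - <<'E'
from h import *
np.set_printoptions(precision=4,suppress=True)
for n in ("wrist","scene"):
  p=bot.camera(n); C=cloud(p); save(p,n+"3")
  hsv=cv2.cvtColor(p["color"],cv2.COLOR_RGB2HSV)
  m=(hsv[...,0]>3)&(hsv[...,0]<14)&(hsv[...,1]>150)&(hsv[...,2]>60)&(C[...,2]>.165)&(abs(C[...,1]-.203)<.03)&(abs(C[...,0]-.56)<.06)&(C[...,2]<.2)
  if m.sum(): print(n,m.sum(),C[m].min(0),C[m].max(0),np.median(C[m],0))
  k=(abs(C[...,1]-.203)<.005)&(C[...,2]>.14)&(C[...,2]<.2)&(C[...,0]>.49)&(C[...,0]<.6)
  P=C[k][:,[0,2]]; P=P[P[:,0].argsort()]; print(P[::max(1,len(P)//25)]*1000)
E
```

```text
wrist 368 [0.5547 0.1961 0.1754] [0.5692 0.2091 0.1871] [0.5604 0.2029 0.1846]
[[498.1133 140.8774]
 [501.9056 144.9349]
 [504.7378 150.3977]
 [507.7519 151.1801]
 [510.5751 154.5371]
 [513.5606 155.5864]
 [516.4123 158.0804]
 [519.5387 158.4442]
 [522.3941 160.2574]
 [525.6787 159.1263]
 [528.59   160.5141]
 [532.0169 159.3825]
 [535.126  159.572 ]
 [538.9419 157.0293]
 [542.2118 157.0313]
 [545.1439 158.8826]
 [547.7831 161.6952]
 [550.689  166.5581]
 [553.2845 146.4156]
 [555.103  174.1466]
 [556.1436 181.2898]
 [558.1393 184.7518]
 [560.5257 184.6349]
 [563.3084 185.6834]
 [566.2384 186.6043]
 [569.9172 183.1963]]
scene 10 [0.5637 0.196  0.1842] [0.5719 0.2088 0.1893] [0.5681 0.2027 0.1878]
[[500.8572 145.814 ]
 [509.2239 156.6054]
 [517.859  161.4053]
 [522.9743 162.5281]
 [525.1321 162.0979]
 [530.9834 164.0935]
 [535.5003 160.892 ]
 [539.0764 159.837 ]
 [540.6749 158.7998]
 [545.1655 158.6198]
 [548.61   160.167 ]
 [549.9354 149.9879]
 [551.8516 167.4389]
 [552.0984 149.9159]
 [553.4252 148.5822]
 [553.9805 164.3835]
 [554.6761 144.2558]
 [555.8984 142.7874]
 [556.8883 177.1441]
 [559.8195 187.1332]
 [564.3759 187.1607]
 [567.4166 188.5101]
 [568.093  186.4264]
 [570.1289 186.2764]
 [571.8634 185.5261]
 [572.8375 181.0805]]
```

View pics/wrist3.png

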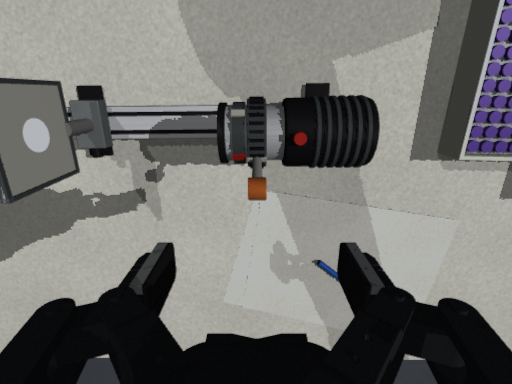

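The ring's lever measures about 0.655 rad over to +x in both views, so q ≈ 1.40 and it is locked. In this picture the roller is at (257,188) and the lever sits at the red mark. Next, the cell.

>>> play_rows(targets=[{"linear": [0.1, -3, 0.5], "delta_rot": [0, 0, -0.14], "grip": 0}, {"linear": [0.2, -8, 0.5], "delta_rot": [0, 0, -0.29], "grip": 0}, {"linear": [0.3, -12.5, 0.5], "delta_rot": [0, 0, -0.43], "grip": 0}, {"linear": [0.4, -17, 0.5], "delta_rot": [0, 0, -0.58], "grip": 0}, {"linear": [0.5, -21.5, 0.5], "delta_rot": [0, 0, -0.72], "grip": 0}, {"linear": [0.6, -26, 0.5], "delta_rot": [0, 0, -0.87], "grip": 0}, {"linear": [0.7, -31, 0.5], "delta_rot": [0, 0, -1.01], "grip": 0}, {"linear": [0.8, -36, 0.5], "delta_rot": [0, 0, -1.16], "grip": 0}, {"linear": [0.9, -40, 0.5], "delta_rot": [0, 0, -1.3], "grip": 0}, {"linear": [0.9, -42.4, 0.5], "delta_rot": [0, 0, -1.45], "grip": 0}])

```text
time: 8.3
ee_pos: [0.5817, -0.2248, 0.2426]
tcp_rot: [-179.9, -0.0, 97.0]
wrist_force: [0.9, 0.6, -0.2]
opening: 0.0854
grasp_force: 0.0
```

>>> play_rows(targets=[{"linear": [0, 0, -2], "delta_rot": [0, 0, -0.14], "grip": 0}, {"linear": [0, 0, -5], "delta_rot": [0, 0, -0.28], "grip": 0}, {"linear": [0, 0, -8], "delta_rot": [0, 0, -0.32], "grip": 0}, {"linear": [0, 0, -8], "delta_rot": [0, 0, -0.32], "grip": 0}, {"linear": [0, 0, -8], "delta_rot": [0, 0, -0.32], "grip": 0}])

```text
time: 8.8
ee_pos: [0.5819, -0.2216, 0.1642]
tcp_rot: [-179.9, -0.0, 79.3]
wrist_force: [0.3, -0.1, 0.2]
opening: 0.0854
grasp_force: 0.0
```

```bash
python3 - <<'E'
from h import *
np.set_printoptions(precision=4,suppress=True)
o=bot.get_obs();print(o["time"],o["q"],o["ee_pos"],o["tcp_rot"])
def rect(P,n):
    (c,s,a)=cv2.minAreaRect((P[:,:2]*1000).astype(np.float32)); b=cv2.boxPoints((c,s,a)); e=[b[1]-b[0],b[2]-b[1]]; e=max(e,key=np.linalg.norm)
    print(n,len(P),np.round(c,1),np.round(s,1),"ang",np.round(np.degrees(np.arctan2(e[1],e[0]))%180,1), "med",np.median(P,0),"z",np.percentile(P[:,2],[5,95]))
p=bot.camera("wrist"); save(p,"w4"); C=cloud(p); X,Y,Z=C[...,0],C[...,1],C[...,2]
hsv=cv2.cvtColor(p["color"],cv2.COLOR_RGB2HSV); H,S,V=hsv[...,0].astype(int),hsv[...,1],hsv[...,2]
rk=(abs(X-.578)<.06)&(abs(Y+.245)<.1)
rect(C[rk&(Z>.012)&(Z<.022)],"rack"); rect(C[rk&(Z>.050)&(Z<.065)&(H>100)&(H<130)&(S>100)],"blue")
f,cx,cy=K(p); M=np.linalg.inv(p["world_to_cam"])
m=((H>100)&(H<130)&(S>120)&(Z>.045)&rk).astype(np.uint8)
(c,s,a)=cv2.minAreaRect(cv2.findNonZero(m)); print(c,s,a)
d=M[:3,:3]@[(c[0]-cx)/f,-(c[1]-cy)/f,-1]; o_=M[:3,3]; print(o_+d*(.056-o_[2])/d[2])
E
```

```text
8.8 [-20.8446  14.3608  13.305   89.0622  -0.0027  79.8942] [ 0.5819 -0.2216  0.1642] [-179.8833   -0.018    79.2612]
rack 3485 [ 576.2 -257.7] [150.7  40. ] ang 78.8 med [ 0.5785 -0.2455  0.0173] z [0.0161 0.0185]
blue 500 [ 582.6 -223.9] [41.9 11. ] ang 78.2 med [ 0.5829 -0.2229  0.0553] z [0.0536 0.0563]
(206.00465393066406, 349.74896240234375) (225.82443237304688, 320.2994384765625) 50.882450103759766
[ 0.4886 -0.4044  0.056 ]
```

View pics/w4.png

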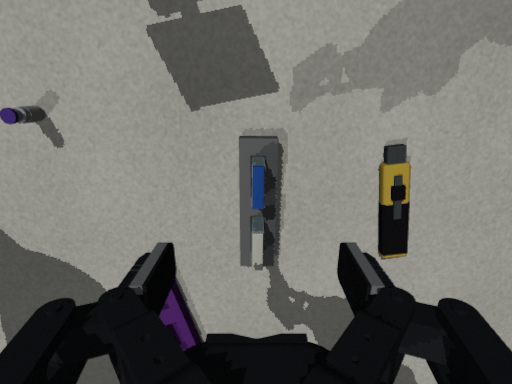

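The wrist view shows the blue lid at (258,186), centred between the fingers, with the white one at (257,245) and the knife at (395,200) well clear. The cell is at (0.583, −0.223), 78.7°.

>>> play_rows(targets=[{"linear": [0.1, -0.2, -3], "delta_rot": [0, 0, -0.01], "grip": 0}, {"linear": [0.1, -0.2, -6], "delta_rot": [0, 0, -0.01], "grip": 0}, {"linear": [0.1, -0.2, -9], "delta_rot": [0, 0, -0.01], "grip": 0}, {"linear": [0.1, -0.2, -12], "delta_rot": [0, 0, -0.01], "grip": 0}, {"linear": [0.1, -0.2, -13.5], "delta_rot": [0, 0, -0.01], "grip": 0}, {"linear": [0.1, -0.2, -13.8], "delta_rot": [0, 0, -0.01], "grip": 0}, {"linear": [0.1, -0.2, -13.8], "delta_rot": [0, 0, -0.01], "grip": 0}])

```text
time: 9.55
ee_pos: [0.5842, -0.224, 0.0281]
tcp_rot: [179.9, 0.0, 78.6]
wrist_force: [0.7, 0.1, 0.2]
opening: 0.0852
grasp_force: 0.0
```

>>> play_rows(targets=[{"linear": [0, 0, 0], "delta_rot": [0, 0, 0], "grip": 100}, {"linear": [0, 0, 0], "delta_rot": [0, 0, 0], "grip": 170}, {"linear": [0, 0, 0], "delta_rot": [0, 0, 0], "grip": 190}, {"linear": [0, 0, 0], "delta_rot": [0, 0, 0], "grip": 210}, {"linear": [0, 0, 0], "delta_rot": [0, 0, 0], "grip": 230}, {"linear": [0, 0, 0], "delta_rot": [0, 0, 0], "grip": 255}, {"linear": [0, 0, 0], "delta_rot": [0, 0, 0], "grip": 255}, {"linear": [0, 0, 0], "delta_rot": [0, 0, 0], "grip": 255}, {"linear": [0, 0, 0], "delta_rot": [0, 0, 0], "grip": 255}], force=30)

```text
time: 10.45
ee_pos: [0.5836, -0.2238, 0.027]
tcp_rot: [180.0, 0.0, 78.6]
wrist_force: [-1.0, -0.6, 2.1]
opening: 0.012
grasp_force: 36.6
```

>>> play_rows(targets=[{"linear": [0, 0, 0.5], "delta_rot": [0, 0, 0], "grip": 255}, {"linear": [0, 0, 1.5], "delta_rot": [0, 0, 0], "grip": 255}, {"linear": [0, 0, 3], "delta_rot": [0, 0, 0], "grip": 255}, {"linear": [0, 0, 4.5], "delta_rot": [0, 0, 0], "grip": 255}, {"linear": [0, 0, 6], "delta_rot": [0, 0, 0], "grip": 255}, {"linear": [0, 0, 8], "delta_rot": [0, 0, 0], "grip": 255}, {"linear": [0, 0, 8], "delta_rot": [0, 0, 0], "grip": 255}, {"linear": [0, 0, 8], "delta_rot": [0, 0, 0], "grip": 255}])

```text
time: 11.25
ee_pos: [0.5839, -0.2239, 0.1076]
tcp_rot: [179.9, 0.0, 78.6]
wrist_force: [0.1, 0.9, -1.1]
opening: 0.0118
grasp_force: 36.3
```

```bash
python3 - <<'E'
from h import *
np.set_printoptions(precision=4,suppress=True)
o=bot.get_obs();print(o["time"],o["ee_pos"],o["tcp_rot"],o["opening"],o["grasp_force"])
p=bot.camera("scene"); save(p,"s5"); 
im=cv2.cvtColor(p["color"],cv2.COLOR_RGB2BGR)[150:350,120:340]
q=bot.camera("wrist"); b=cv2.resize(cv2.cvtColor(q["color"],cv2.COLOR_RGB2BGR),(400,300))
cv2.imwrite("pics/s5.png",np.vstack([cv2.resize(im,(400,300)),b]))
E
```

```text
11.25 [ 0.5839 -0.2239  0.1076] [179.9195   0.0146  78.5952] 0.011797418176764551 36.28151714801788
```

View pics/s5.png

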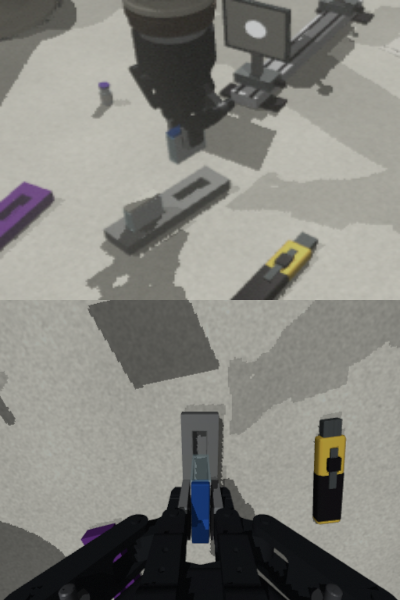

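The cell is out of its pocket and held square by its sides; the rack pocket is visibly empty and the white cell is still in place. I'll carry it over the screen to the beam.

>>> play_rows(targets=[{"linear": [0, 0, 4], "delta_rot": [0, 0, 0], "grip": 255}, {"linear": [0, 0, 8], "delta_rot": [0, 0, 0], "grip": 255}, {"linear": [0, 1, 12], "delta_rot": [0, 0, 0], "grip": 255}, {"linear": [-0.5, 4, 14.5], "delta_rot": [0, 0, 0.03], "grip": 255}, {"linear": [-1, 8, 14.5], "delta_rot": [0, 0, 0.06], "grip": 255}, {"linear": [-2, 12, 14.5], "delta_rot": [0, 0, 0.09], "grip": 255}, {"linear": [-2.5, 16, 14.5], "delta_rot": [0, 0, 0.12], "grip": 255}, {"linear": [-3.4, 20, 14.5], "delta_rot": [0, 0, 0.15], "grip": 255}, {"linear": [-4, 24, 14.5], "delta_rot": [0, 0, 0.18], "grip": 255}, {"linear": [-4.7, 28, 14.5], "delta_rot": [0, 0, 0.21], "grip": 255}])

```text
time: 12.35
ee_pos: [0.5357, 0.0577, 0.2509]
tcp_rot: [-179.9, 0.0, 90.7]
wrist_force: [1.0, 0.1, -1.0]
opening: 0.012
grasp_force: 36.2
```

>>> play_rows(targets=[{"linear": [-0.6, 2.5, 0], "delta_rot": [0, 0, 0], "grip": 255}, {"linear": [-0.6, 3.4, 0], "delta_rot": [0, 0, 0], "grip": 255}, {"linear": [-0.6, 3.4, -1], "delta_rot": [0, 0, 0], "grip": 255}, {"linear": [-0.6, 3.4, -3.5], "delta_rot": [0, 0, 0], "grip": 255}, {"linear": [-0.6, 3.4, -6], "delta_rot": [0, 0, 0], "grip": 255}, {"linear": [-0.6, 3.4, -8.5], "delta_rot": [0, 0, 0], "grip": 255}, {"linear": [-0.6, 3.4, -11], "delta_rot": [0, 0, 0], "grip": 255}, {"linear": [-0.6, 3.4, -12.3], "delta_rot": [0, 0, 0], "grip": 255}, {"linear": [-0.6, 3.4, -12.3], "delta_rot": [0, 0, 0], "grip": 255}, {"linear": [-0.6, 3.4, -12.3], "delta_rot": [0, 0, 0], "grip": 255}])

```text
time: 13.35
ee_pos: [0.5307, 0.0896, 0.1293]
tcp_rot: [180.0, 0.0, 90.6]
wrist_force: [0.1, -0.4, -0.6]
opening: 0.0116
grasp_force: 36.2
```

```bash
python3 - <<'E'
from h import *
np.set_printoptions(precision=4,suppress=True)
o=bot.get_obs();print(o["time"],o["ee_pos"],o["tcp_rot"],o["opening"],o["grasp_force"])
for n in ("wrist","scene","top"):
  p=bot.camera(n); C=cloud(p); X,Y,Z=C[...,0],C[...,1],C[...,2]
  if n=="wrist": save(p,"w6"); a=p
  if n=="scene": cv2.imwrite("pics/s6.png",np.hstack([cv2.resize(cv2.cvtColor(p["color"],cv2.COLOR_RGB2BGR)[60:260,150:370],(400,360)),cv2.resize(cv2.cvtColor(a["color"],cv2.COLOR_RGB2BGR),(400,300+60))]))
  hsv=cv2.cvtColor(p["color"],cv2.COLOR_RGB2HSV); H,S=hsv[...,0].astype(int),hsv[...,1]
  m=(H>100)&(H<130)&(S>100)&(Z>.1)&(abs(X-.53)<.05)&(abs(Y-.09)<.05)
  if m.sum()>8: print(n,m.sum(),cv2.minAreaRect((C[m][:,:2]*1000).astype(np.float32)),np.median(C[m],0),np.percentile(Z[m],95))
  if n=="wrist":
    for y0,y1,z0 in ((.16,.31,.14),(-.01,.03,.165),(.165,.192,.14)):
      k=(Y>y0)&(Y<y1)&(Z>z0)&(Z<.2)&(abs(X-.53)<.06)
      if k.sum(): print(y0,k.sum(),C[k].min(0),C[k].max(0))
E
```

```text
13.35 [0.5307 0.0896 0.1293] [179.9875   0.0025  90.5856] 0.01164055496372049 36.19190275669098
wrist 1952 ((531.2718505859375, 89.65513610839844), (84.79978942871094, 44.534523010253906), 19.24781036376953) [0.5307 0.0927 0.1576] 0.15859706652295297
0.16 12431 [0.4977 0.1687 0.14  ] [0.5719 0.2049 0.1818]
0.165 7025 [0.5025 0.1687 0.14  ] [0.5523 0.192  0.1583]
scene 26 ((533.0237426757812, 86.26239013671875), (12.347500801086426, 34.70783233642578), 10.62535285949707) [0.532  0.0789 0.1602] 0.16188925692714803
```

View pics/s6.png

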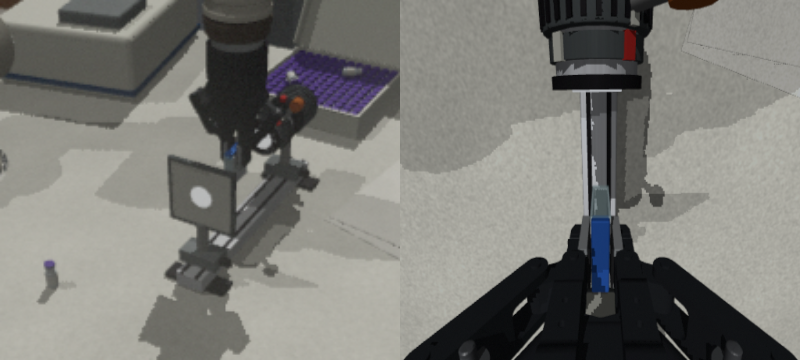

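The scene view shows the cell, with its blue lid at about (232,152), hanging in the gap between lens and screen. In the wrist view it is in line with the lens tube, and the lid top at 0.158 m fits a centre height of 0.130 m.

```bash
python3 -c "
from workcell import bot
print(bot.job_done())"
```

```text
the job is handed in; nothing more can be done
None
```

I swung the lens ring to the red locked mark and handed the job in with the blue-lidded cell held upright by its frosted sides, in line with the beam and, by my measurements, within about 3 mm of its axis; the hand-in returned no verdict.

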